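Clip the dust cap into the leaning glass jar

TASK

One of the three washed jars in the dish rack still stands open: put its white clip-in dust cap on. Pick the cap up from the shelf by squeezing its two finger grips together so the catches draw in, set it squarely into the jar's mouth, still squeezed, until its flange lies all round on the rim, and let go so that the grips spring right back out and the catches lock under the rim. Leave everything else standing where it is.

Things in the scene. Friction and masses are not known exactly. Their poses are not given: they have to be found in the camera images.
- cap_mid (a point): Centre of the loose white plastic dust cap, half-way up its 41 mm height; it lies on the shelf on its plug, grips up. z = cap's axis, out of the side with the grips; y = line along which the grips are squeezed. Bottom up: plug 63 mm across, 16 deep (lowest 8 mm tapers to 52 across); flange 80 across, 3 thick, its top 1.5 mm and underside 4.5 mm below this point; two upright grips 22 tall. About 75 g.
- grip_left (a point): Middle of the outer face of the cap's finger grip on the cap's +y side: a flat upright plate 24 mm wide (cap's x), 5 thick, 22 tall from flange to top. Sprung out, the outer faces are 23.5 mm either side of the axis (47 mm over both); fully squeezed, 13.5 mm (27 over both). Each grip is pushed back by a spring, 3 N at first, 7 N when fully squeezed: hold with 15 N or more.
- catch_left (a point): Outer end of the catch on the cap's +y side, one piece with the grip above it: 16 mm wide, 6 mm high, its top 8 mm below the flange's underside, square-edged. Sprung out it sticks 8.5 mm out of the plug's side (40 mm from the axis); fully squeezed it lies 30 mm from the axis, within the plug's outline. The -y side is the same.
- cap_tab_left (a joint): How far the grip on the cap's +y side has been squeezed towards the cap's axis, in m: 0 = sprung right out (catch out), 0.010 = fully squeezed (catch in).
- cap_tab_right (a joint): The same for the grip and catch on the cap's -y side.
- jar_mouth (a point): Centre of the open jar's mouth, in the plane of the rim's top face. z = the jar's axis, out of the jar, leaning 30 degrees from vertical towards the robot's side; y is level. Opening 70 mm across in a rim 87 across and 6 mm thick; below the rim the inside widens to 88 mm, room for the catches. With the cap home its cap_mid is 4.5 mm out from here along z. The cap may be turned any way about its axis.
- open_jar: The open jar: clear glass, 94 mm across, 130 mm tall along its leaning axis, held firmly in the rack. The only one of the three without a cap; it may be in any of the three places, 108 mm apart. Origin on the shelf's top, 35.5 mm below the centre of its base.
- capped_jar_a: A like jar in the rack that already has its cap; held firmly. Its cap reaches about 175 mm above the shelf. Origin as for the open jar.
- capped_jar_b: The other capped jar, the same.
- rack: Stainless wire dish rack holding the three jars in a row along its y, 356 mm long, 200 mm deep; fixed. Origin at the centre of its underside, on the shelf's top, 60 mm above the worktop (shelf 380 mm deep, 1120 long). Also fixed: a brush caddy at the shelf's far right end, 210 mm above the shelf; a lid dispenser at its left end, 175 mm; behind the shelf a tap, 225 mm above the worktop.
- screw_lid: A loose plain steel screw lid, 72 mm across, 16 mm high, without grips; origin under its centre. Not needed: leave it.
- spoon: A loose dark grey silicone spoon, 240 mm long, lying lengthwise at the back of the shelf; leave it.
- tea_glass: A loose small clear tea glass, 60 mm across, 85 mm tall; origin under its centre; leave it.
- mug: A loose white mug, 76 mm across, 85 mm tall, at the left end of the shelf; origin under its centre; leave it.
Things that resemble listed ones, but are neither listed nor needed, are in the scene too. What is shaped like the part that bears cap_mid but black is not meant.

How it is judged (in metres and radians):
On the way, in this order (a step that is already met when the one before it is completed fails the run):
1. the cap is lifted off the shelf with both grips squeezed in (value of joint each of cap_tab_left, cap_tab_right above 0.008 m and height (world z) of cap_mid above 0.11 m), for 0.2 s.
2. the cap is down in the jar's mouth with both grips still squeezed in (value of joint each of cap_tab_left, cap_tab_right above 0.008 m and distance between cap_mid and jar_mouth below 0.0095 m and angle between the z axis of cap_mid and the z axis of jar_mouth, either way round below 0.12 rad), for 0.1 s.
At the end, for the whole second after the job is handed in: The cap sits in the open jar's mouth with its flange on the rim (centre height within about 2 mm of home, sideways within about 7 mm, axis within 0.08 rad of the jar's), both grips sprung out to within 2 mm so that the catches are under the rim, released and at rest (z of cap_mid in the frame of jar_mouth between 0.002 and 0.0065 m and distance between cap_mid and jar_mouth below 0.0085 m and angle between the z axis of cap_mid and the z axis of jar_mouth, either way round below 0.08 rad and value of joint each of cap_tab_left, cap_tab_right below 0.002 m and linear speed of cap below 0.02 m/s); the robot touches nothing.
It fails at once if a bystander is pushed more than 30 mm or knocked over (distance of any of screw_lid, spoon, tea_glass, mug from where it was at the start of the episode above 0.03 m or angle between any of tea_glass, mug's own z axis and vertical above 0.5 rad).
It also fails if it takes over 48 s, if anything falls off the work surface, if the arm or the gripper's body presses on something with over 40 N, if the wrist force passes 120 N, or if a joint passes its speed limit or range.

ROBOT

A 7-joint arm with a two-finger parallel gripper is mounted at the origin on the work surface. World frame = base frame: x ahead of the robot, y to its left, z up, the work surface at z = 0. Lengths are in mm, angles in rad, forces in N, time in s.
With the tool pointing down it reaches from about 400 to 875 mm from the base axis. Payload 4.4 kg.
Tool frame: the origin (TCP) lies midway between the tips of the shut fingers; the grasp point (between the pads) lies 19 mm behind it (ctrl.pinch_z is the distance from the TCP to the grasp point, in mm); z points along the fingers, y is the line along which they close (so a half turn about z gives the same grasp; the last joint's range is limited). The gripper opens to 85 mm and grips with 20 to 120 N. Pads are 22 mm wide; open, the fingers measure 114 mm over their backs; the gripper's body (76 mm by 85 mm) begins 54 mm behind the grasp point. The pads swing forward as they close: fully open they stand 13 mm farther back than shut.
Start: joints at [-1.312, 0.628, 0.038, 1.517, -0.027, 0.996, -0.02], TCP at [207.404, 616.037, 231.313] pointing down, gripper open.
Joint ranges: [-3.06, 3.06], [-0.37, 2.12], [-1.25, 1.32], [0.18, 2.47], [-1.1, 4.24], [0.23, 1.98], [-2.94, 2.94]. Speed limits (rad/s): [2.57, 2.57, 3.14, 3.14, 3.14, 3.14, 3.14].

INTERFACE

Orientations are given as [roll, pitch, yaw] about the fixed x, y, z axes, in that order (R = Rz(yaw) Ry(pitch) Rx(roll)).
In Python, from cell import read_state, cams, order, ctrl gives the robot as it stands.
- The arm moves only by the tool move_arm, never from a script. Its argument "targets" is text: rows parted by semicolons, each of 7 numbers parted by spaces: the gripper's target within -1 to 1 (fully open at 1, half-way at 0, shut at -1), then the shift along the tool's x, y, z in cm, then the turn, a rotation vector about the tool's x, y, z in degrees. A call has 1 to 5 rows; each row shifts and turns the commanded pose from where the row before left it, along the tool's axes as they then stand; what a row does not reach is not made up. A row lasts 1/12 s, in which the tool goes at most 41.7 mm and 7.16 degrees, less where a joint would pass 70% of its speed; a pose out of reach is approached as far as the arm can. A call with a gripper value outside its range is refused whole. The fingers move at their own pace and stop on an object; the grip force is fixed at half the most. Time passes only in rows, so rows that do not move let the fingers close. It gives the time, the measured TCP pose, the force, the opening and the grip force at its end, in the units of the state.
- read_state(): the state, without advancing time (a new reading comes with each control period).
- cams.get_image(name): name is "side" or "top"; returns a dict with "color" (400x640x3 uint8, red, green, blue), "fovy" (degrees; the focal length in pixels is half the picture's height over the tangent of half this angle, whatever the lens; pixels are square), "cx", "cy" (the principal point, pixels), "rvec" (rotation vector, rad) and "tvec" (3), from world to camera coordinates, as OpenCV has them. Camera axes: x right, y down, z forward; pixel columns grow to the right and rows downward; lengths in mm; the calibration is good to about 2 mm. A picture is of the moment at which its call begins. There is no depth.
- order.finish_job(): hands the job in; it is judged then, once.
The state is a dict: "clock": time; "qpos": joint angles; "qd": joint speeds; "tau": joint torques, N m; "eef_pos": TCP position; "tool_rot": TCP orientation; "force": force on the tool from outside, world axes, zero at the start; "torque": the same for the moment, N m; "width": finger opening in mm; "gripper_force": force on a finger pad.
Only numpy, scipy, OpenCV 4.12 (cv2) and the standard library are available. Lean on these libraries where they do the work, as an engineer would, in place of code of your own. Each camera call takes 0.05 s, during which the arm holds its last target. There are 200 camera calls.

## Working session

There is one attempt and no reset: what is moved stays moved. The work goes in short steps, Python scripts to look and compute and a tool call to move; the robot and the scene stay as the last step left them, time stands still between calls to the robot, and variables do not carry over. Pictures are saved under pics/ and viewed, at most 10 in all, crops included, and the job is handed in when it is done.

Besides the shell and the picture viewer there is one more tool, called after ">>>" by a JSON object that holds its "method" and its "body". move_arm: Moves the arm, as the interface text tells. Its arguments: {"type":"object","properties":{"targets":{"type":"string"}},"required":["targets"]}

```bash
mkdir -p pics; cat > h.py <<'E'
import numpy as np, cv2, sys
from scipy.spatial.transform import Rotation as R
from cell import read_state, cams, order, ctrl
class Cam:
    def __init__(s,name):
        d=cams.get_image(name); s.im=d["color"]; s.f=s.im.shape[0]/2/np.tan(np.radians(d["fovy"])/2)
        s.K=np.array([[s.f,0,d["cx"]],[0,s.f,d["cy"]],[0,0,1]])
        s.rv=np.array(d["rvec"],float).ravel(); s.Rm=cv2.Rodrigues(s.rv)[0]; s.t=np.array(d["tvec"],float).ravel(); s.C=-s.Rm.T@s.t
    def ray(s,u,v):
        r=s.Rm.T@np.linalg.solve(s.K,[u,v,1.]); return r/np.linalg.norm(r)
    def plane(s,u,v,z):
        r=s.ray(u,v); return s.C+r*(z-s.C[2])/r[2]
    def proj(s,P):
        q=s.K@(s.Rm@np.asarray(P,float).T+s.t[:,None] if np.ndim(P)>1 else s.Rm@np.asarray(P,float)+s.t); return (q[:2]/q[2]).T
    def save(s,fn,box=None,k=1):
        im=s.im if box is None else s.im[box[1]:box[3],box[0]:box[2]]
        cv2.imwrite("pics/"+fn,cv2.resize(im[:,:,::-1],None,fx=k,fy=k,interpolation=cv2.INTER_CUBIC))
def tri(c1,p1,c2,p2):
    A=[];b=[]
    for c,p in((c1,p1),(c2,p2)):
        r=c.ray(*p);M=np.eye(3)-np.outer(r,r);A.append(M);b.append(M@c.C)
    return np.linalg.lstsq(np.vstack(A),np.hstack(b),rcond=None)[0]
E
python3 - <<'E'
from h import *
for n in("top","side"):
    c=Cam(n); c.save(n+"0.png"); print(n,c.C,c.f,c.Rm.round(3).tolist())
print(read_state(),ctrl.pinch_z)
E
```

```text
top [ 300.64760888   58.89653227 1204.79364819] 391.32626368268586 [[0.026, -1.0, -0.002], [-0.992, -0.026, -0.126], [0.126, 0.005, -0.992]]
side [-102.60830198 -444.90455012  981.36733787] 417.4297265372852 [[0.663, -0.749, -0.011], [-0.558, -0.484, -0.674], [0.499, 0.453, -0.739]]
{'clock': 0.1, 'qpos': array([-1.31180996,  0.62925456,  0.038451  ,  1.51826783, -0.02702063,
        0.99628262, -0.0200284 ]), 'qd': array([ 7.83904568e-04, -2.46252119e-03,  3.15765065e-04, -3.10925646e-03,
        1.13346276e-04,  9.07386766e-05, -2.29886575e-04]), 'tau': array([ 2.56648571e-03, -5.64539158e+01,  1.23014264e+00, -1.93977553e+01,
        1.11817225e-02,  5.42721551e-03, -4.16714317e-05]), 'eef_pos': array([207.21086359, 615.50246089, 230.48060222]), 'tool_rot': array([-3.13989819e+00,  3.41075513e-06,  2.81676161e+00]), 'force': array([-0.01441638,  0.26622598,  0.34944955]), 'torque': array([ 0.01119078, -0.00493716, -0.01508532]), 'gripper_force': 0.0, 'width': 85.24184710879403} 18.700000000000003
```

View pics/top0.png

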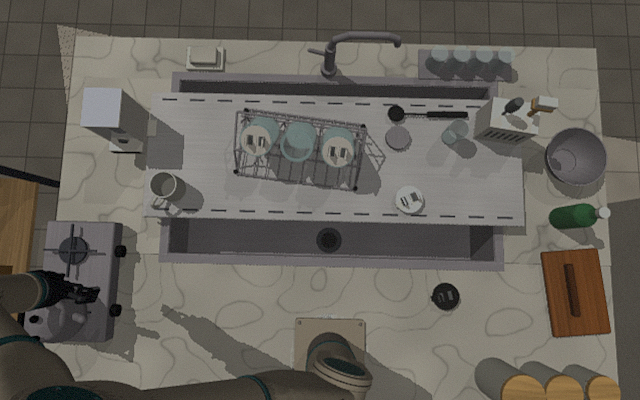

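View pics/side0.png

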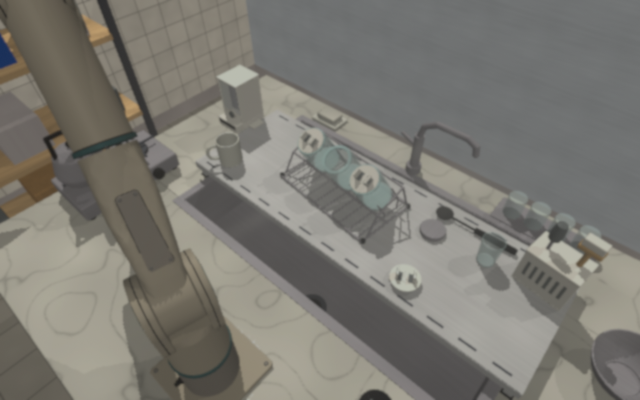

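The top view shows the loose white cap at about (410,199) and the open jar in the middle place at about (298,143), with capped jars at (257,141) and (338,150). Next I'll look closer.

```bash
python3 - <<'E'
from h import *
t=Cam("top"); s=Cam("side")
a=cv2.resize(t.im[105:195,225:385],None,fx=5,fy=5,interpolation=cv2.INTER_CUBIC)[:300]
b=cv2.resize(t.im[180:220,385:435],None,fx=7,fy=7,interpolation=cv2.INTER_CUBIC)
c=cv2.resize(s.im[255:300,380:430],None,fx=6,fy=6,interpolation=cv2.INTER_CUBIC)
o=np.zeros((600,800,3),np.uint8); o[:300,:800]=a; o[300:580,:350]=b; o[300:570,400:700]=c
cv2.imwrite("pics/z1.png",o[:,:,::-1])
for n,c,roi in(("top",t,(385,180,435,220)),("side",s,(380,255,430,300))):
    x0,y0,x1,y1=roi; im=c.im[y0:y1,x0:x1]; hsv=cv2.cvtColor(im,cv2.COLOR_RGB2HSV)
    print(n,[np.percentile(im.reshape(-1,3),q,axis=0).tolist() for q in(5,50,75,90,97)])
    g=im[:,:,0].astype(int); th=205 if n=="top" else 190
    m=((g>th)).astype(np.uint8)
    cs=max(cv2.findContours(m,cv2.RETR_EXTERNAL,cv2.CHAIN_APPROX_NONE)[0],key=cv2.contourArea)
    h=cv2.convexHull(cs); e=cv2.fitEllipse(h); print(e[0][0]+x0,e[0][1]+y0,e[1:],c.plane(e[0][0]+x0,e[0][1]+y0,79))
E
```

```text
top [[79.0, 77.0, 75.0], [137.0, 134.0, 131.0], [141.0, 139.0, 136.0], [151.0, 153.0, 150.0], [155.0, 157.0, 154.0]]Traceback (most recent call last):
  File "<stdin>", line 13, in <module>
ValueError: max() iterable argument is empty
```

View pics/z1.png

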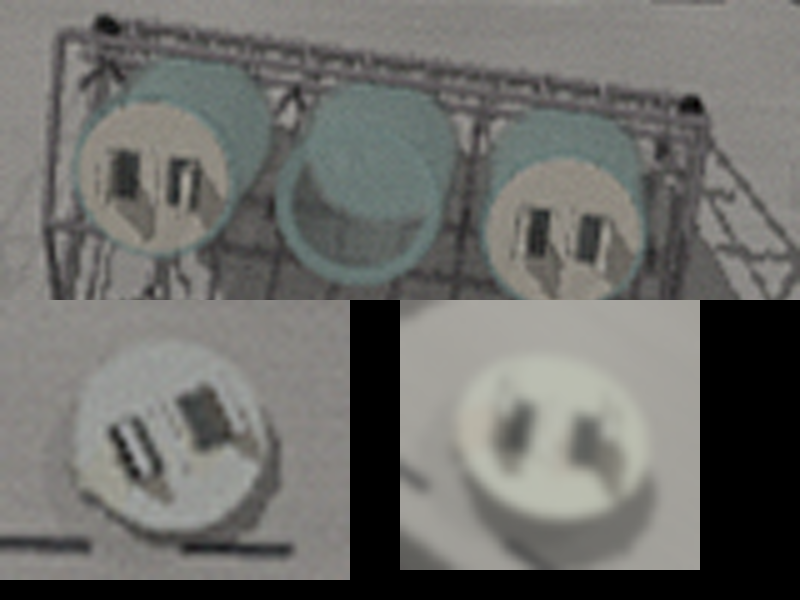

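The crop shows the cap's flange disc centred near top pixel (409.4,199.3) with the grip line tilted about −24° in the image. It also shows the teal rim of the open jar at about (297,142) and the beige caps of its neighbours at about (256,140) and (338,150).

```bash
cat > meas.py <<'E'
from h import *
def ell(m,x0,y0,near=None):
    m=cv2.morphologyEx(m.astype(np.uint8),cv2.MORPH_OPEN,np.ones((3,3)))
    cs=max(cv2.findContours(m,cv2.RETR_EXTERNAL,cv2.CHAIN_APPROX_NONE)[0],key=cv2.contourArea)
    e=cv2.fitEllipse(cv2.convexHull(cs).astype(np.float32)); return np.array(e[0])/4+[x0-.375,y0-.375],np.array(e[1])/4,e[2]
def up(c,b): 
    im=c.im[b[1]:b[3],b[0]:b[2]]
    return cv2.GaussianBlur(cv2.resize(im,None,fx=4,fy=4,interpolation=cv2.INTER_CUBIC),(0,0),2).astype(int)
E
python3 - <<'E'
from meas import *
t=Cam("top"); s=Cam("side"); P={}
o=[]
b=(385,180,435,220); im=up(t,b); m=(im[:,:,1]>=im[:,:,0]-0)&(im[:,:,1]>130); e=ell(m,*b[:2]); print("cap top",e,t.plane(*e[0],79)); o.append(m)
g=im.sum(2)/3; d=((g<112)).astype(np.uint8)
yy,xx=np.mgrid[:d.shape[0],:d.shape[1]]; cc=(e[0]-b[:2]+.375)*4; d[(xx-cc[0])**2+(yy-cc[1])**2>44**2]=0; o.append(d)
n,l,st,ce=cv2.connectedComponentsWithStats(d)
for i in range(1,n):
    if st[i,4]>40: print(" dark",ce[i]/4+np.array(b[:2])-.375,st[i,4],cv2.minAreaRect(np.argwhere(l==i)[:,::-1].astype(np.float32)))
b=(375,250,435,305); im=up(s,b); g=im.sum(2)/3; print("side med",np.median(im.reshape(-1,3),0),im[70:110:20,100:140:20].tolist())
m=(im[:,:,1]>=im[:,:,0]+1)&(g>150); e=ell(m,*b[:2]); print("cap side",e,s.plane(*e[0],79)); o.append(m)
for nm,b in(("L",(238,120,272,158)),("R",(319,128,357,170))):
    im=up(t,b); m=(im[:,:,0]-im[:,:,2]>8)&(im[:,:,0]>120); e=ell(m,*b[:2]); P[nm]=t.plane(*e[0],210.7); print(nm,e,P[nm]); o.append(m)
b=(274,115,320,168); im=up(t,b); m=(im[:,:,1]-im[:,:,0]>8); o.append(m); e=ell(m,*b[:2]); print("open",e)
mid=(P["L"]+P["R"])/2; v=P["R"]-P["L"]; print("mid",mid,np.linalg.norm(v),"yaw",np.degrees(np.arctan2(v[0],-v[1])))
W=np.zeros((240,1000),np.uint8);x=0
for m in o: W[:m.shape[0],x:x+m.shape[1]]=m.astype(np.uint8)*255; x+=m.shape[1]+5
cv2.imwrite("pics/m1.png",W[:,:min(x,1000)][:, ::1] if x<=800 else cv2.resize(W,(800,192)))
E
```

```text
cap top (array([408.54434013, 198.36116219]), array([27.08749962, 28.18723488]), 129.02825927734375) [ 458.35147784 -218.95179013   79.        ]
 dark [414.20931257 196.75132197] 851 ((120.5, 69.0), (40.85297393798828, 29.15416717529297), 68.19859313964844)
 dark [404.43303571 202.18526786] 672 ((79.5999984741211, 91.70000457763672), (50.087921142578125, 22.807889938354492), 63.43495178222656)
side med [163. 161. 155.] [[[183, 186, 174], [186, 189, 177]], [[129, 131, 125], [182, 183, 172]]]
cap side (array([404.99485397, 277.14640617]), array([26.42630196, 32.36828232]), 109.72978210449219) [ 457.28854697 -219.76434753   79.        ]
L (array([255.272995  , 139.90543556]), array([28.00400734, 29.9002533 ]), 129.72630310058594) [583.70223436 212.93575245 210.7       ]
R (array([337.2428112 , 151.29801941]), array([28.62587929, 29.69450569]), 81.88346099853516) [558.71447778  -1.68670621 210.7       ]
open (array([298.06043816, 141.27072525]), array([34.48219299, 41.63997269]), 24.195154190063477)
mid [571.20835607 105.62452312 210.7       ] 216.07218178070593 yaw -6.640852839536083Traceback (most recent call last):
  File "<stdin>", line 17, in <module>
ValueError: could not broadcast input array from shape (212,184) into shape (212,47)
```

The cap's flange centre is at about (458,−219), with both views agreeing to 1 mm. The capped neighbours are 216 mm apart, so the open mouth is midway, at about (572.7,105.5,208). Next I'll plan the approach rows.

```bash
cat > plan.py <<'E'
from h import *
def rot(yaw,tilt=None): return R.from_euler("xyz",[np.pi,0,np.radians(yaw)])
def plan(wps,grip,dmax=39,amax=6.8,p=None,r=None):
    s=read_state(); p=s["eef_pos"] if p is None else p; r=R.from_euler("xyz",s["tool_rot"]) if r is None else r
    rows=[]
    for P,Q in wps:
        P=np.array(P,float); 
        # per-row equal steps, rounded, re-aimed at the waypoint after each row
        n=max(1,int(np.ceil(max(np.linalg.norm(P-p)/dmax,np.degrees((r.inv()*Q).magnitude())/amax))))
        for k in range(n,0,-1):
            d=np.round(r.inv().apply((P-p)/k)/10,2); a=np.round(np.degrees((r.inv()*Q).as_rotvec()/k),1)
            rows.append(f"{grip:g} "+" ".join(f"{x:g}" for x in [*d,*a])); p=p+r.apply(d*10); r=r*R.from_rotvec(np.radians(a))
    for i in range(0,len(rows),5): print("; ".join(rows[i:i+5]))
    print("end",p.round(1),r.as_euler("xyz",degrees=True).round(1))
E
python3 - <<'E'
from plan import *
plan([((215,600,290),rot(155)),((400,300,300),rot(100)),((458,-219.5,290),rot(27.4))],1)
E
```

```text
1 -0.62 -0.63 -2.95 -0 0 3.2; 1 -0.65 -0.6 -2.95 -0 0 3.2; 1 -2.94 -1.94 -0.1 -0 0 5.5; 1 -3.12 -1.64 -0.1 -0 0 5.5; 1 -3.26 -1.34 -0.1 -0 0 5.5
1 -3.37 -1.02 -0.1 -0 0 5.5; 1 -3.46 -0.69 -0.1 -0 0 5.5; 1 -3.51 -0.36 -0.1 -0 0 5.5; 1 -3.52 -0.02 -0.1 -0 0 5.5; 1 -3.51 0.32 -0.1 -0 0 5.5
1 -3.46 0.65 -0.09 -0 0 5.5; 1 -3.39 0.98 -0.1 -0 0 5.5; 1 -3.73 -0.24 0.07 0 0 5.2; 1 -3.73 0.1 0.07 0 0 5.2; 1 -3.71 0.44 0.07 0 0 5.2
1 -3.65 0.78 0.07 0 0 5.2; 1 -3.57 1.1 0.08 0 0 5.2; 1 -3.45 1.42 0.07 0 0 5.2; 1 -3.31 1.73 0.08 0 0 5.2; 1 -3.14 2.02 0.07 0 0 5.2
1 -2.94 2.3 0.08 0 0 5.2; 1 -2.72 2.56 0.07 0 0 5.2; 1 -2.48 2.79 0.08 0 0 5.1; 1 -2.22 3 0.07 0 0 5.2; 1 -1.94 3.19 0.08 0 0 5.1
1 -1.65 3.35 0.07 0 0 5.2
end [ 458.  -219.5  290. ] [180.    0.   27.4]
```

>>> {"method": "move_arm", "body": {"targets": "1 -0.6 -0.6 -3 0 0 3; 1 -0.6 -0.6 -3 0 0 3; 1 -3 -1.9 -0.1 0 0 5.5; 1 -3.1 -1.6 -0.1 0 0 5.5; 1 -3.3 -1.3 -0.1 0 0 5.5"}}

```text
clock: 0.72
eef_pos: [272.3, 510.9, 294.9]
tool_rot: [3.141, -0.0, 2.421]
force: [-0.0, 0.0, -1.3]
width: 85.4
gripper_force: 0.0
```

>>> {"method": "move_arm", "body": {"targets": "1 -3.4 -1 -0.1 0 0 5.5; 1 -3.5 -0.7 -0.1 0 0 5.5; 1 -3.5 -0.4 -0.1 0 0 5.5; 1 -3.5 0 -0.1 0 0 5.5; 1 -3.5 0.3 -0.1 0 0 5.5"}}

```text
clock: 1.13
eef_pos: [366.2, 360.6, 299.6]
tool_rot: [3.141, -0.0, 1.94]
force: [0.9, 0.4, -0.4]
width: 85.4
gripper_force: 0.0
```

>>> {"method": "move_arm", "body": {"targets": "1 -3.5 0.6 -0.1 0 0 5.5; 1 -3.4 1 -0.1 0 0 5.5; 1 -3.7 -0.2 0 0 0 5; 1 -3.7 0.1 0 0 0 5; 1 -3.7 0.4 0 0 0 5"}}

```text
clock: 1.55
eef_pos: [416.4, 189.5, 301.4]
tool_rot: [3.141, -0.0, 1.486]
force: [-0.2, -0.2, -0.2]
width: 85.7
gripper_force: 0.0
```

```bash
python3 - <<'E'
from plan import *
plan([((458,-219.5,200),rot(27.4))],1)
E
```

```text
1 -3.67 0.69 0.92 0 -0 5.2; 1 -3.6 1.02 0.92 0 -0 5.3; 1 -3.49 1.35 0.92 0 -0 5.2; 1 -3.35 1.66 0.92 0 -0 5.3; 1 -3.18 1.96 0.92 0 -0 5.2
1 -2.99 2.24 0.92 0 -0 5.3; 1 -2.77 2.51 0.92 0 -0 5.2; 1 -2.53 2.75 0.92 -0 -0 5.3; 1 -2.26 2.97 0.92 -0 -0 5.2; 1 -1.99 3.17 0.92 -0 -0 5.3
1 -1.69 3.33 0.93 -0 -0 5.2
end [ 458.  -219.5  200. ] [-180.    -0.    27.4]
```

>>> {"method": "move_arm", "body": {"targets": "1 -3.6 0.7 0.5 0 0 5; 1 -3.6 1 0.5 0 0 5.5; 1 -3.5 1.3 0.8 0 0 5; 1 -3.3 1.7 1 0 0 5.5; 1 -3.2 2 1 0 0 5"}}

```text
clock: 1.97
eef_pos: [436.5, 4.7, 263.4]
tool_rot: [3.141, -0.001, 1.033]
force: [0.7, 0.7, 0.8]
width: 85.4
gripper_force: 0.0
```

>>> {"method": "move_arm", "body": {"targets": "1 -3 2.2 1 0 0 5.5; 1 -2.7 2.5 1 0 0 5; 1 -2.5 2.7 1 0 0 5.5; 1 -2 2.8 1 0 0 5; 1 0 0 0 0 0 0"}}

```text
clock: 2.38
eef_pos: [452.5, -145.8, 222.7]
tool_rot: [3.137, 0.003, 0.657]
force: [0.4, 0.1, -0.2]
width: 85.6
gripper_force: 0.0
```

```bash
python3 - <<'E'
from plan import *
plan([((458,-219.5,150),rot(27.4)),((458,-219.5,90),rot(27.4))],1)
t=Cam("top");s=Cam("side")
o=np.zeros((560,800,3),np.uint8)
o[:,:400]=cv2.resize(t.im[150:220,385:435],(400,560),interpolation=cv2.INTER_CUBIC); o[:,400:]=cv2.resize(s.im[235:305,375:425],(400,560),interpolation=cv2.INTER_CUBIC)
cv2.imwrite("pics/g1.png",o[:,:,::-1])
E
```

```text
1 -1.35 2.04 2.44 0.1 0.1 3.4; 1 -1.23 2.13 2.43 0.1 0 3.4; 1 -1.1 2.19 2.43 0.1 0.1 3.5; 1 0 0 3 -0 -0 -0; 1 0 0.01 3 -0 -0 -0
end [ 458.  -219.5   90. ] [-180.    -0.    27.4]
```

View pics/g1.png

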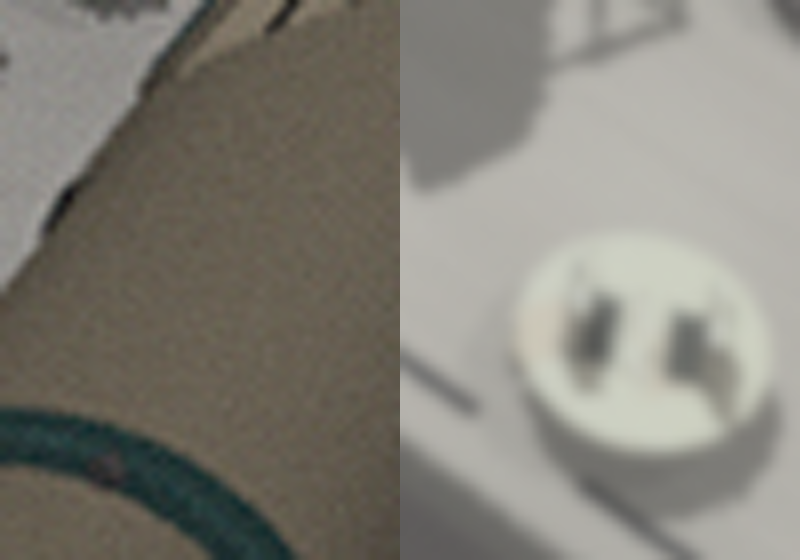

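The side view shows the cap undisturbed, with grip marks at about (399.6,276.9) and (411.3,278.1). The top view is covered by the arm.

```bash
python3 - <<'E'
from plan import *
s=Cam("side");t=Cam("top")
for c,a,b in((s,(399.6,276.9),(411.3,278.1)),(t,(404.43,202.19),(414.21,196.75))):
    A=c.plane(*a,79);B=c.plane(*b,79);print(A,B,np.degrees(np.arctan2(*(B-A)[1::-1])))
print(read_state()["eef_pos"])
E
```

```text
[ 449.00680984 -209.17449062   79.        ] [ 465.31394083 -233.19602813   79.        ] -55.82919813534448
[ 446.84429541 -206.97913582   79.        ] [ 463.49761416 -235.41072035   79.        ] -59.64108400312775
[ 452.95303429 -137.02354578  223.26993611]
```

>>> {"method": "move_arm", "body": {"targets": "1 -1.3 2 1.5 0 0 3.5; 1 -1.2 2.1 1.5 0 0 3.5; 1 -1.1 2.2 1.5 0 0 3.5; 1 0 0 2 0 0 0; 1 0 0 0 0 0 0"}}

```text
clock: 3.0
eef_pos: [458.2, -208.8, 156.1]
tool_rot: [-3.138, 0.003, 0.488]
force: [-0.2, 1.7, -0.7]
width: 85.5
gripper_force: 0.0
```

```bash
python3 - <<'E'
from plan import *
plan([((457.5,-219.8,100),rot(30)),((457.5,-219.8,81),rot(30))],1,dmax=25)
E
```

```text
1 -0.19 0.32 1.87 -0.1 0 -0.7; 1 -0.19 0.31 1.87 -0.1 0.1 -0.7; 1 -0.2 0.31 1.86 -0 0 -0.6; 1 0 0 1.9 -0 0 -0
end [ 457.5 -219.8   81. ] [-180.    0.   30.]
```

>>> {"method": "move_arm", "body": {"targets": "1 -0.2 0.3 1.9 -0.1 0 -0.7; 1 -0.2 0.3 1.9 -0.1 0.1 -0.7; 1 -0.2 0.3 1.9 0 0 -0.6; 1 0 0 0 0 0 0; 1 0 0 0 0 0 0"}}

```text
clock: 3.42
eef_pos: [458.8, -219.5, 101.8]
tool_rot: [3.14, -0.002, 0.524]
force: [-0.4, 0.3, 0.3]
width: 85.4
gripper_force: 0.0
```

```bash
python3 - <<'E'
from plan import *
plan([((457.5,-219.8,81),rot(30))],1,dmax=10)
s=Cam("side"); s.save("g2.png",(350,190,450,290),6)
E
```

```text
1 -0.04 -0.01 0.69 0 -0 0; 1 -0.05 -0.02 0.69 0 -0.1 0; 1 -0.04 -0.01 0.7 0.1 -0 0
end [ 457.5 -219.8   81. ] [-180.   -0.   30.]
```

View pics/g2.png

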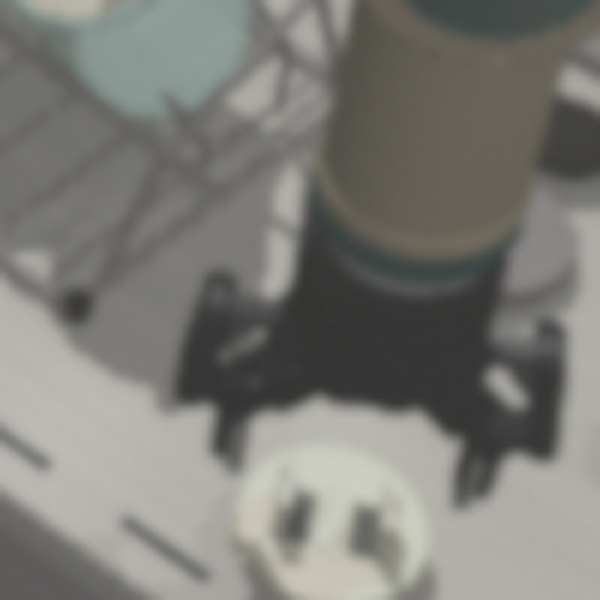

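The open fingers straddle the cap's grips, tips at about (230,450) and (475,490) in the crop, in line with the grip pair. Descending and closing next.

>>> {"method": "move_arm", "body": {"targets": "1 0 0 0.7 0 0 0; 1 -0.1 0 0.7 0 0 0; 1 0 0 0.7 0 0 0; 1 0 0 0 0 0 0; 0 0 0 0 0 0 0"}}

```text
clock: 3.88
eef_pos: [457.4, -221.6, 79.9]
tool_rot: [3.139, -0.001, 0.522]
force: [-0.2, -0.7, 0.6]
width: 75.4
gripper_force: 0.0
```

>>> {"method": "move_arm", "body": {"targets": "-0.3 0 0 0 0 0 0; -1 0 0 0 0 0 0; -1 0 0 0 0 0 0; -1 0 0 0 0 0 0; -1 0 0 0 0 0 0"}}

```text
clock: 4.3
eef_pos: [458.3, -222.4, 82.1]
tool_rot: [3.137, -0.004, 0.52]
force: [-2.1, 2.1, 16.6]
width: 23.0
gripper_force: 59.7
```

>>> {"method": "move_arm", "body": {"targets": "-1 0 0 0 0 0 0; -1 0 0 0 0 0 0"}}

```text
clock: 4.47
eef_pos: [458.3, -222.4, 82.1]
tool_rot: [3.137, -0.004, 0.521]
force: [-2.3, 1.6, 17.5]
width: 23.0
gripper_force: 59.7
```

```bash
python3 - <<'E'
from plan import *
print(read_state())
s=Cam("side"); s.save("g3.png",(350,210,450,290),6)
E
```

```text
{'clock': 4.4667, 'qpos': array([ 0.08090188,  0.71883417,  0.48401572,  2.04799955, -0.66028316,
        0.52397686, -0.00261708]), 'qd': array([ 0.00071571, -0.0008762 ,  0.00058773, -0.000384  ,  0.00075357,
        0.00091274, -0.00059552]), 'tau': array([  0.04463397, -40.57184458,   5.43760881,  -8.76023412,
        -0.11549096,  -0.96884798,   0.12523195]), 'eef_pos': array([ 458.32535197, -222.39684375,   82.10030395]), 'tool_rot': array([ 3.13677714, -0.00381042,  0.5205681 ]), 'force': array([-2.31209144,  1.56529073, 17.48954212]), 'torque': array([ 0.36048182,  0.56605494, -0.12121171]), 'gripper_force': 59.71098303794861, 'width': 23.01112212343076}
```

View pics/g3.png

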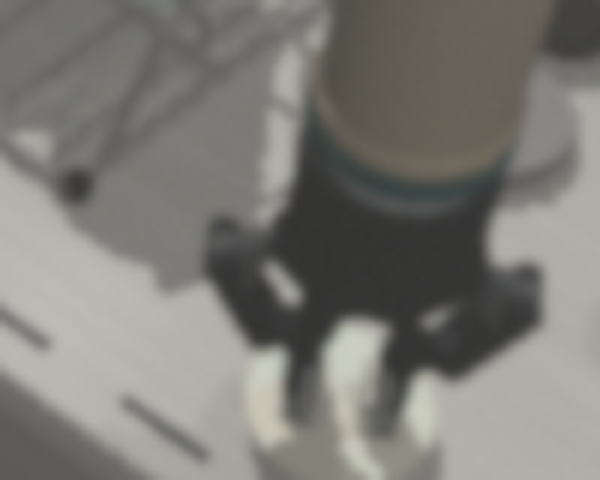

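The fingers are closed on both grips, on the cap's centreline at about (345,390) in the crop. Lifting next.

>>> {"method": "move_arm", "body": {"targets": "-1 0 0 -0.3 0 0 0; -1 0 0 -1 0 0 0; -1 0 0 -2 0 0 0; -1 0 0 -2 0 0 0; -1 0 0 0 0 0 0"}}

```text
clock: 4.93
eef_pos: [459.2, -223.1, 136.5]
tool_rot: [3.133, -0.004, 0.521]
force: [1.0, 0.2, -1.0]
width: 22.9
gripper_force: 59.5
```

```bash
python3 - <<'E'
from plan import *
print({k:np.round(v,3) for k,v in read_state().items() if k in("eef_pos","tool_rot","force","torque","width")})
s=Cam("side"); s.save("g4.png",(350,190,450,290),6)
t=Cam("top"); print([c.proj([458,-220,135]) for c in(s,t)])
E
```

```text
{'eef_pos': array([ 459.206, -223.095,  136.519]), 'tool_rot': array([ 3.133, -0.004,  0.521]), 'force': array([ 0.991,  0.246, -1.034]), 'torque': array([-0.018, -0.023,  0.026]), 'width': np.float64(22.932)}
[array([408.45948855, 264.41777484]), array([413.92359491, 195.80853555])]
```

View pics/g4.png

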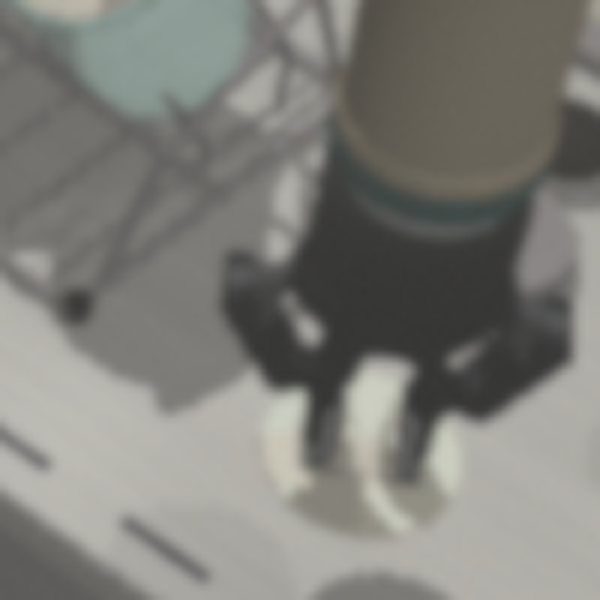

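The cap hangs level in the fingers, flange centred near (362,445) in the crop, which agrees with the TCP to within about 2 mm. Next I'll plan the transfer.

```bash
cat >> plan.py <<'E'
yaw=np.radians(-6.64); xj=np.array([np.cos(yaw),np.sin(yaw),0]); yj=np.array([-np.sin(yaw),np.cos(yaw),0]); zj=np.cos(np.pi/6)*np.array([0,0,1])-.5*xj
M=np.array([572.7,105.45,208.1]); RT=R.from_matrix(np.c_[yj,np.cross(-zj,yj),-zj])
E
python3 - <<'E'
from plan import *
print(RT.as_euler("xyz",degrees=True))
plan([((465,-200,230),rot(40)),((490,20,310),R.from_matrix(RT.as_matrix())*R.from_rotvec([np.radians(-10),0,0])),(M+80*zj,RT)],-1,dmax=36,amax=6)
E
```

```text
[150.     0.    83.36]
-1 0.57 -0.5 -3.2 0.1 -0 -3.4; -1 0.6 -0.47 -3.2 0.1 -0.1 -3.3; -1 0.61 -0.44 -3.2 0.1 -0 -3.4; -1 1.61 -1.52 -0.8 -3.8 1.5 -4.2; -1 1.73 -1.35 -0.85 -3.8 1.5 -4.1
-1 1.85 -1.16 -0.89 -3.8 1.5 -4.2; -1 1.95 -0.96 -0.91 -3.8 1.5 -4.1; -1 2.03 -0.76 -0.91 -3.8 1.5 -4.2; -1 2.1 -0.55 -0.9 -3.8 1.5 -4.1; -1 2.16 -0.34 -0.87 -3.8 1.5 -4.2
-1 2.2 -0.12 -0.83 -3.8 1.5 -4.1; -1 2.22 0.09 -0.78 -3.8 1.5 -4.2; -1 2.23 0.31 -0.7 -3.9 1.6 -4.1; -1 3.15 0.12 1.53 3.3 -0 -0; -1 3.14 0.21 1.52 3.4 -0 -0
-1 3.15 0.3 1.5 3.3 -0 -0
end [533.  110.1 277.3] [ 1.50e+02 -1.00e-01  8.34e+01]
```

```bash
python3 - <<'E'
from plan import *
plan([((465,-200,230),rot(40)),((490,20,310),RT),(M+80*zj,RT)],-1,dmax=36,amax=6)
E
```

```text
-1 0.57 -0.5 -3.2 0.1 -0 -3.4; -1 0.6 -0.47 -3.2 0.1 -0.1 -3.3; -1 0.61 -0.44 -3.2 0.1 -0 -3.4; -1 1.79 -1.69 -0.89 -3.2 1.3 -4.7; -1 1.94 -1.49 -0.93 -3.2 1.3 -4.7
-1 2.07 -1.27 -0.97 -3.2 1.2 -4.7; -1 2.19 -1.04 -0.98 -3.2 1.3 -4.7; -1 2.28 -0.81 -0.99 -3.1 1.3 -4.7; -1 2.36 -0.56 -0.97 -3.2 1.2 -4.7; -1 2.42 -0.31 -0.94 -3.1 1.3 -4.7
-1 2.46 -0.06 -0.9 -3.2 1.2 -4.7; -1 2.47 0.19 -0.85 -3.1 1.3 -4.7; -1 3.15 0.39 1.48 -0 -0 -0; -1 3.14 0.38 1.48 -0 -0 -0; -1 3.15 0.39 1.49 -0 -0 -0
end [533.  110.1 277.4] [ 1.50e+02 -1.00e-01  8.33e+01]
```

>>> {"method": "move_arm", "body": {"targets": "-1 0.6 -0.5 -3.2 0 0 -3.4; -1 0.6 -0.5 -3.2 0 0 -3.4; -1 0.6 -0.4 -3.2 0 0 -3.4; -1 1.8 -1.7 -0.9 -3.2 1.3 -4.7; -1 1.9 -1.5 -0.9 -3.2 1.3 -4.7"}}

```text
clock: 5.45
eef_pos: [471.3, -151.5, 247.7]
tool_rot: [3.018, -0.037, 0.869]
force: [-0.1, 0.4, -1.2]
width: 22.8
gripper_force: 59.4
```

>>> {"method": "move_arm", "body": {"targets": "-1 2.1 -1.3 -1 -3.2 1.3 -4.7; -1 2.2 -1 -1 -3.2 1.3 -4.7; -1 2.3 -0.8 -1 -3.2 1.3 -4.7; -1 2.4 -0.6 -1 -3.2 1.3 -4.7; -1 2.4 -0.3 -0.9 -3.2 1.3 -4.7"}}

```text
clock: 5.87
eef_pos: [482.9, -26.3, 291.1]
tool_rot: [2.723, -0.037, 1.295]
force: [-0.1, -0.5, -0.3]
width: 22.9
gripper_force: 59.4
```

>>> {"method": "move_arm", "body": {"targets": "-1 2.5 -0.1 -0.9 -3.2 1.3 -4.7; -1 2.5 0.2 -0.9 -3.2 1.3 -4.7; -1 0 0 0 0 0 0; -1 0 0 0 0 0 0"}}

```text
clock: 6.2
eef_pos: [487.1, 17.0, 307.3]
tool_rot: [2.623, -0.004, 1.441]
force: [-0.8, -0.8, -1.3]
width: 22.7
gripper_force: 59.4
```

```bash
python3 - <<'E'
from plan import *
print(read_state()["qpos"],read_state()["eef_pos"])
plan([(M+60*zj,RT)],-1,dmax=36,amax=6)
E
```

```text
[-0.86405425  0.12546868  0.74201993  2.30839892  0.198831    0.24371983
 -0.4593227 ] [487.05693695  17.02588814 307.31906072]
-1 2.45 0.35 1.57 -0.1 0 -0.2; -1 2.45 0.36 1.58 -0.1 0.1 -0.2; -1 2.45 0.37 1.58 -0.1 0 -0.2; -1 2.45 0.37 1.58 -0 0.1 -0.2
end [542.9 108.9 260. ] [150.   -0.   83.4]
```

>>> {"method": "move_arm", "body": {"targets": "-1 2.4 0.4 1.6 0 0 -0.2; -1 2.4 0.4 1.6 -0.1 0.1 -0.2; -1 2.5 0.4 1.6 -0.1 0 -0.2; -1 2.5 0.4 1.6 0 0 -0.2; -1 0 0 0 0 0 0"}}

```text
clock: 6.62
eef_pos: [540.6, 97.7, 265.4]
tool_rot: [2.621, 0.004, 1.452]
force: [0.3, 0.5, 0.1]
width: 22.7
gripper_force: 59.4
```

>>> {"method": "move_arm", "body": {"targets": "-1 0 0 0 0 0 0; -1 0 0 0 0 0 0"}}

```text
clock: 6.78
eef_pos: [538.0, 91.7, 266.8]
tool_rot: [2.621, 0.007, 1.444]
force: [-1.1, 0.2, -0.9]
width: 22.5
gripper_force: 59.4
```

```bash
python3 - <<'E'
from plan import *
st=read_state(); print(st["qpos"],st["force"])
plan([(M+34*zj,RT)],-1,dmax=36,amax=6)
s=Cam("side");t=Cam("top"); p=st["eef_pos"]
th=np.linspace(0,2*np.pi,200)[:,None]
for n,c,b in(("s",s,(310,130,410,230)),("t",t,(250,95,350,195))):
    im=cv2.resize(c.im[b[1]:b[3],b[0]:b[2]],None,fx=4,fy=4,interpolation=cv2.INTER_CUBIC)
    for rad,col in((43.5,(255,0,0)),(35,(0,255,0))):
        q=(c.proj(M+rad*(np.cos(th)*yj+np.sin(th)*np.cross(zj,yj)))-b[:2]+.5)*4-.5
        for x,y in q.round().astype(int)[::3]:
            if 0<=x<400 and 0<=y<400: im[y,x]=col
    globals()[n+"i"]=im
cv2.imwrite("pics/p1.png",np.hstack([si,ti])[:,:,::-1])
E
```

```text
[-0.60988177  0.2829302   0.29181286  2.22413913  0.7155206   0.23635686
 -1.13788595] [-1.08726679  0.1735142  -0.93047634]
-1 0.9 -0.04 1.66 -0.1 0.3 -0.2; -1 0.9 -0.04 1.66 -0.1 0.3 -0.1
end [555.9 107.4 237.5] [150.    0.   83.3]
```

View pics/p1.png

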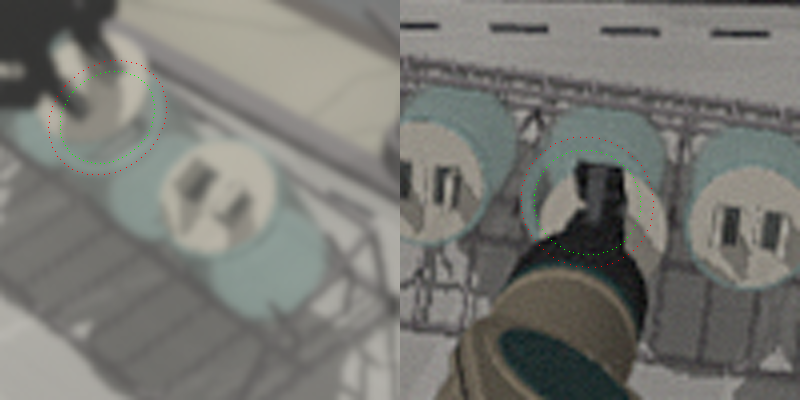

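The arm is held off by joint 6 at its lower limit (0.236), and the cap sits to the right of the mouth circle in the top view (655 against 595 px). I'll fit a kinematic model from the logged joint states to see which postures reach the goal.

```bash
cat > kin.py <<'E'
from plan import *
from scipy.optimize import least_squares
D=[([-1.31180996,.62925456,.038451,1.51826783,-.02702063,.99628262,-.0200284],[207.21,615.5,230.48],[-3.1399,0,2.81676]),
([.08090188,.71883417,.48401572,2.04799955,-.66028316,.52397686,-.00261708],[458.325,-222.397,82.1],[3.13678,-.00381,.52057]),
([-.86405425,.12546868,.74201993,2.30839892,.198831,.24371983,-.4593227],[487.06,17.03,307.32],[2.623,-.004,1.441]),
([-.60988177,.2829302,.29181286,2.22413913,.7155206,.23635686,-1.13788595],[538,91.7,266.8],[2.621,.007,1.444])]
def fk(q,p):
    h,L1,L2,L3,a1,a2,a3,yo,y7=p[:9]; S=p[9:16]
    rz=lambda a:R.from_rotvec([0,0,a]); ry=lambda a:R.from_rotvec([0,a,0])
    r=rz(S[0]*q[0]+yo)*ry(q[1])*rz(S[2]*q[2]); 
    r0=rz(S[0]*q[0]+yo); x=np.array([0,0,h])+r0.apply([a1,0,0])+r.apply([a2,0,L1])
    r=r*ry(q[3]); r=r*rz(S[4]*q[4]); x=x+r.apply([0,0,L2])+(r).apply([a3,0,0])
    r=r*ry(q[5]); r=r*rz(S[6]*q[6]+y7); x=x+r.apply([0,0,L3]); return x,r
def fit():
    import itertools; best=None
    for s2,s4,s6 in itertools.product((1,-1),repeat=3):
        S=[-1,1,s2,1,s4,1,s6]
        for y7 in(0,np.pi/2,np.pi,-np.pi/2):
          f=lambda p:np.hstack([np.r_[(fk(q,[*p,*S])[0]-x)/100,(fk(q,[*p,*S])[1].inv()*R.from_euler("xyz",e)).as_rotvec()*3] for q,x,e in D])
          o=least_squares(f,[300,450,450,250,0,0,0,0,y7],x_scale=[100]*7+[1,1])
          if best is None or o.cost<best[0]: best=(o.cost,[*o.x,*S],o.fun)
    return best
if __name__=="__main__":
    b=fit(); print(b[0],np.round(b[1],3)); print(b[2].reshape(4,6).round(3))
    np.save("kin.npy",b[1])
E
python3 kin.py
```

```text
0.005931587577109373 [ 3.55048e+02  5.50726e+02  3.84953e+02  3.53516e+02 -1.70000e+00
  8.47800e+00  1.24000e+00 -4.20000e-02  1.53100e+00 -1.00000e+00
  1.00000e+00 -1.00000e+00  1.00000e+00 -1.00000e+00  1.00000e+00
 -1.00000e+00]
[[ 0.002  0.012  0.005 -0.    -0.    -0.008]
 [-0.026  0.019 -0.04   0.     0.001 -0.008]
 [-0.002  0.015  0.023 -0.002  0.062  0.008]
 [-0.002  0.014  0.012 -0.002  0.062  0.008]]
```

```bash
cat > ik.py <<'E'
from kin import *
p=np.load("kin.npy"); lo=np.array([-3.06,-.37,-1.25,.18,-1.1,.23,-2.94]); hi=np.array([3.06,2.12,1.32,2.47,4.24,1.98,2.94])
def sols(P,Q,n=150,seed=0,m=.04):
    rng=np.random.default_rng(seed); out=[]
    f=lambda q:np.r_[(fk(q,p)[0]-P)/100,(fk(q,p)[1].inv()*Q).as_rotvec()]
    for _ in range(n):
        o=least_squares(f,rng.uniform(lo+.05,hi-.05),bounds=(lo+m,hi-m),max_nfev=40)
        if o.cost<1e-6: out.append(o.x)
    return np.array(out)
E
python3 - <<'E'
from ik import *
for d in(6,60):
  for flip in(0,45,90,135,180,-45,-90,-135):
    S=sols(M+d*zj,RT*R.from_rotvec([0,0,np.radians(flip)]),25)
    if len(S): 
        S=S[np.argsort(S[:,2])]; print(d,flip,len(S),"q6",S[:,5].min().round(2),S[:,5].max().round(2)); print(S[np.argsort(-S[:,5])[:3]].round(2).tolist())
    else: print(d,flip,0)
E
```

```text
6 0 9 q6 0.27 0.93
[[0.44, 0.72, -1.21, 2.22, 1.6, 0.93, -1.92], [0.44, 0.72, -1.21, 2.22, 1.6, 0.93, -1.92], [0.42, 0.7, -1.18, 2.22, 1.6, 0.9, -1.92]]
6 45 6 q6 0.27 0.57
[[0.19, 0.51, -0.74, 2.22, 1.56, 0.57, -2.72], [-0.03, 0.44, -0.44, 2.22, 1.53, 0.41, -2.71], [-0.1, 0.43, -0.34, 2.22, 1.52, 0.36, -2.7]]
6 90 3 q6 0.27 0.46
[[0.05, 0.46, -0.55, 2.22, 1.54, 0.46, 2.79], [-0.24, 0.42, -0.15, 2.22, 1.49, 0.27, 2.81], [-0.25, 0.42, -0.14, 2.22, 1.49, 0.27, 2.81]]
6 135 4 q6 0.27 0.49
[[0.09, 0.47, -0.61, 2.22, 1.55, 0.49, 2.0], [-0.06, 0.44, -0.39, 2.22, 1.53, 0.38, 2.01], [-0.24, 0.42, -0.15, 2.22, 1.49, 0.27, 2.03]]
6 180 5 q6 0.27 0.91
[[0.43, 0.71, -1.2, 2.22, 1.6, 0.91, 1.22], [-0.12, 0.43, -0.31, 2.22, 1.52, 0.35, 1.23], [-0.23, 0.42, -0.16, 2.22, 1.5, 0.28, 1.24]]
6 -45 9 q6 0.27 0.92
[[0.43, 0.72, -1.2, 2.22, 1.6, 0.92, -1.14], [0.43, 0.71, -1.19, 2.22, 1.6, 0.91, -1.14], [0.29, 0.56, -0.91, 2.22, 1.58, 0.68, -1.14]]
6 -90 7 q6 0.27 0.92
[[0.43, 0.71, -1.2, 2.22, 1.6, 0.92, -0.35], [0.33, 0.59, -0.97, 2.22, 1.58, 0.72, -0.36], [0.02, 0.45, -0.5, 2.22, 1.54, 0.44, -0.35]]
6 
[... 718 characters left out ...]
2.23, 1.31, 0.5, 2.21], [-0.24, 0.3, -0.17, 2.23, 1.11, 0.31, 2.39]]
60 180 8 q6 0.27 0.78
[[0.45, 0.52, -1.16, 2.23, 1.42, 0.78, 1.33], [-0.01, 0.32, -0.47, 2.23, 1.23, 0.41, 1.49], [-1.16, 0.47, 1.07, 2.23, -1.06, 0.29, -2.53]]
60 -45 8 q6 0.27 0.8
[[0.46, 0.53, -1.19, 2.23, 1.42, 0.8, -1.03], [0.23, 0.38, -0.8, 2.23, 1.33, 0.55, -0.95], [0.09, 0.34, -0.6, 2.23, 1.27, 0.46, -0.9]]
60 -90 10 q6 0.27 0.81
[[0.46, 0.54, -1.2, 2.23, 1.43, 0.81, -0.25], [0.42, 0.5, -1.11, 2.23, 1.41, 0.74, -0.23], [0.27, 0.4, -0.86, 2.23, 1.34, 0.58, -0.18]]
60 -135 8 q6 0.27 0.82
[[0.47, 0.55, -1.21, 2.23, 1.43, 0.82, 0.54], [0.4, 0.47, -1.07, 2.23, 1.4, 0.7, 0.56], [0.31, 0.42, -0.92, 2.23, 1.36, 0.61, 0.59]]
```

>>> {"method": "move_arm", "body": {"targets": "-1 0.8 0 0 0 0 0; -1 0.8 0 0 0 0 0; -1 0 0 0 0 0 0; -1 0 0 0 0 0 0; -1 0 0 0 0 0 0"}}

```text
clock: 7.3
eef_pos: [540.1, 110.3, 267.7]
tool_rot: [2.619, 0.005, 1.449]
force: [-0.1, 0.5, -0.8]
width: 22.8
gripper_force: 59.4
```

```bash
python3 - <<'E'
from plan import *
st=read_state(); print(st["qpos"],st["qd"],st["eef_pos"])
plan([(M+60*zj,RT)],-1,dmax=36,amax=6)
E
```

```text
[-0.65132716  0.29173254  0.29535736  2.20812623  0.71801832  0.25360594
 -1.17062998] [ 0.00957289 -0.00019895  0.00168366  0.00552599  0.00319649 -0.00203855
 -0.00087639] [540.12370366 110.30269826 267.74434526]
-1 -0.1 -0.13 0.81 -0 0.4 -0.1
end [542.9 108.9 260.1] [150.   -0.   83.3]
```

```bash
cat > sim.py <<'E'
from ik import *
def jac(q):
    x,r=fk(q,p); J=np.zeros((6,7))
    for i in range(7):
        d=np.array(q,float); d[i]+=1e-5; y,s=fk(d,p); J[:3,i]=(y-x)/1e-5/300; J[3:,i]=(s*r.inv()).as_rotvec()/1e-5
    return x,r,J
def go(q,wps,n=15):
    q=np.array(q,float); mn=9
    for P,Q in wps:
        for k in range(n,0,-1):
            x,r,J=jac(q); e=np.r_[(P-x)/300,(Q*r.inv()).as_rotvec()]/k
            free=np.ones(7,bool)
            for _ in range(3):
                dq=np.zeros(7); dq[free]=np.linalg.pinv(J[:,free],rcond=.01)@e
                bad=((q+dq<lo)|(q+dq>hi))&free
                if not bad.any(): break
                free&=~bad
            q=q+dq; mn=min(mn,q[5])
    x,r=fk(q,p); return q,mn,np.linalg.norm(P-x),np.degrees((Q*r.inv()).magnitude())
E
python3 - <<'E'
from sim import *
q=D[1][0]; 
print("B->C",*go(q,[((459,-223,137),rot(30)),((465,-200,230),rot(40)),((487,17,307),RT)]))
q0=read_state()["qpos"]; x0,r0=fk(q0,p)
print("direct",*go(q0,[(M+60*zj,RT),(M+6*zj,RT)]))
up=x0+np.array([-40,0,60])
rx=lambda v,r=r0:R.from_rotvec(np.radians(v))*r
for nm,A,B in(("left",[30,0,0],None),("right",[-30,0,0],None),("lf",[40,0,0],[0,30,0]),("rf",[-40,0,0],[0,30,0]),("bk",[0,30,0],None),("yaw+",[0,0,60],None),("yaw-",[0,0,-60],None),("b-l",[0,30,0],[30,0,0]),("b-r",[0,30,0],[-30,0,0])):
    w=[(up,r0),(up,rx(A))]+([(up,rx(B))] if B else [])+[(up,r0),(M+60*zj,RT),(M+6*zj,RT)]
    a=go(q0,w); print(nm,a[0].round(2),*np.round(a[1:],2))
E
```

```text
B->C [-0.8014686   0.11956368  0.70338635  2.30384048  0.07928056  0.24640014
 -0.30754831] 0.2464001383687016 2.9091651015628104 0.8138234910383044
direct [-0.31644877  0.41334493 -0.05110865  2.22178104  1.474299    0.23227078
 -1.885693  ] 0.23227077790889736 0.040973279598042825 0.007075830801889189
left [-0.31  0.41 -0.05  2.22  1.48  0.23 -1.89] 0.23 0.04 0.01
right [-0.32  0.41 -0.05  2.22  1.47  0.23 -1.88] 0.23 0.04 0.01
lf [-0.32  0.41 -0.05  2.22  1.47  0.23 -1.89] 0.23 0.04 0.01
rf [-0.32  0.41 -0.05  2.22  1.47  0.23 -1.88] 0.23 0.04 0.01
bk [-0.32  0.41 -0.05  2.22  1.47  0.23 -1.88] 0.23 0.04 0.01
yaw+ [-0.32  0.41 -0.05  2.22  1.47  0.23 -1.88] 0.23 0.04 0.01
yaw- [-0.32  0.41 -0.05  2.22  1.47  0.23 -1.88] 0.23 0.04 0.01
b-l [-0.25  0.42 -0.13  2.22  1.49  0.27 -1.9 ] 0.24 0.05 0.01
b-r [-0.32  0.41 -0.05  2.22  1.47  0.23 -1.89] 0.23 0.04 0.01
```

```bash
cat > srch.py <<'E'
from sim import *
q0=read_state()["qpos"]; x0,r0=fk(q0,p); rng=np.random.default_rng(1); res=[]
up=x0+np.array([-40,0,60]); rx=lambda v:R.from_rotvec(np.radians(v))*r0
for i in range(60):
    A=[np.r_[rng.uniform([-100,-150,0],[100,150,120]),rng.uniform([-45,-10,-60],[45,45,60])] for _ in range(2)]
    a=go(q0,[(up,r0)]+[(up+w[:3],rx(w[3:])) for w in A]+[(up,r0),(M+60*zj,RT),(M+6*zj,RT)],10)
    if a[2]<1: res.append((a[0][5],a[1],np.round(A,0).astype(int).tolist(),a[0].round(2).tolist()))
res.sort(key=lambda r:-r[0])
for r in res[:6]: print(r)
E
time python3 srch.py
```

```text
(np.float64(0.3635322453251333), np.float64(0.2716691989929698), [[-93, -94, 81, 6, -1, 54], [-69, 3, 17, 20, 5, -44]], [-0.09, 0.43, -0.35, 2.22, 1.52, 0.36, -1.92])
(np.float64(0.23628618611263455), np.float64(0.23628618611263455), [[42, 67, 97, -21, 24, 36], [78, 122, 108, -36, 11, -5]], [-0.31, 0.41, -0.06, 2.22, 1.48, 0.24, -1.89])
(np.float64(0.23582115732583983), np.float64(0.23582115732583983), [[-20, -45, 117, -30, 24, -55], [-82, -87, 119, 20, 38, -54]], [-0.31, 0.41, -0.06, 2.22, 1.48, 0.24, -1.89])
(np.float64(0.2355854431236488), np.float64(0.2355854431236488), [[78, 70, 49, -1, 16, 45], [-72, -23, 64, -6, 23, 0]], [-0.31, 0.41, -0.06, 2.22, 1.48, 0.24, -1.89])
(np.float64(0.23521620565490864), np.float64(0.23521620565490864), [[11, 128, 0, -30, 30, -13], [-42, 139, 32, 19, 43, 32]], [-0.31, 0.41, -0.06, 2.22, 1.48, 0.24, -1.89])
(np.float64(0.23490951774356608), np.float64(0.23490951774356608), [[99, -77, 31, -38, 4, 32], [40, -111, 45, -7, 27, -5]], [-0.31, 0.41, -0.06, 2.22, 1.48, 0.23, -1.89])
real	0m5.019s
user	0m5.493s
sys	0m0.088s
```

```bash
cat > srch2.py <<'E'
from sim import *
q0=read_state()["qpos"]; x0,r0=fk(q0,p); res=[]
rx=lambda v:R.from_rotvec(np.radians(v))*r0
for dx in(-60,0,60):
  for dy in(-80,0,80):
    for lat in(20,35,50):
      for f in(0,15,30,40):
        up=x0+np.array([dx,dy,70]); lean=R.from_rotvec([np.radians(lat),0,0])*rx([0,f,0])
        a=go(q0,[(up,rx([0,30,0])),(up,lean),(up,rx([lat,0,0])),(x0+[0,0,40],r0),(M+60*zj,RT),(M+6*zj,RT)],8)
        if a[2]<1: res.append((round(a[0][5],3),round(a[1],3),dx,dy,lat,f,a[0].round(2).tolist()))
res.sort(key=lambda r:-r[0])
for r in res[:6]: print(r)
E
python3 srch2.py
```

```text
(np.float64(0.238), np.float64(0.238), -60, -80, 35, 0, [-0.31, 0.41, -0.06, 2.22, 1.48, 0.24, -1.89])
(np.float64(0.238), np.float64(0.237), 60, 0, 50, 30, [-0.31, 0.41, -0.06, 2.22, 1.48, 0.24, -1.89])
(np.float64(0.237), np.float64(0.237), -60, 0, 50, 40, [-0.31, 0.41, -0.06, 2.22, 1.48, 0.24, -1.89])
(np.float64(0.237), np.float64(0.237), 60, 80, 50, 30, [-0.31, 0.41, -0.06, 2.22, 1.48, 0.24, -1.89])
(np.float64(0.236), np.float64(0.236), 0, 80, 50, 15, [-0.31, 0.41, -0.06, 2.22, 1.48, 0.24, -1.89])
(np.float64(0.236), np.float64(0.236), 60, 80, 50, 0, [-0.31, 0.41, -0.06, 2.22, 1.48, 0.24, -1.89])
```

No simple detour gains margin, and the model says the direct descent stays feasible along the limit. I'll go in slowly with checks.

>>> {"method": "move_arm", "body": {"targets": "-1 -0.1 -0.1 0.8 0 0.4 0; -1 0 0 0.8 0 0 0; -1 0 0 0.8 0 0 0; -1 0 0 0 0 0 0; -1 0 0 0 0 0 0"}}

```text
clock: 7.72
eef_pos: [551.0, 107.0, 246.1]
tool_rot: [2.62, -0.001, 1.451]
force: [-0.1, -1.0, -1.1]
width: 23.0
gripper_force: 59.4
```

```bash
python3 - <<'E'
from plan import *
st=read_state(); print(st["qpos"],(st["eef_pos"]-M)@np.c_[xj,yj,zj], ((st["eef_pos"]-M)@zj))
plan([(M+34*zj,RT)],-1,dmax=8,amax=6)
E
```

```text
[-0.49794794  0.33418173  0.13302092  2.21357447  0.99263174  0.23735475
 -1.43454145] [-21.74227354  -0.96683894  43.78601672] 43.786016718753125
-1 0.05 -0.01 0.49 -0 0 -0.1; -1 0.05 -0.01 0.49 -0.1 0.1 -0.1
end [555.8 107.4 237.5] [150.   -0.   83.4]
```

>>> {"method": "move_arm", "body": {"targets": "-1 0.1 0 0.5 0 0.1 0; -1 0 0 0.5 0 0 -0.1; -1 0 0 0 0 0 0; -1 0 0 0 0 0 0"}}

```text
clock: 8.05
eef_pos: [556.1, 107.9, 237.9]
tool_rot: [2.619, -0.002, 1.454]
force: [-0.5, 0.7, -0.5]
width: 22.7
gripper_force: 59.4
```

```bash
cat > ov.py <<'E'
from plan import *
def ov(fn):
    st=read_state(); Q=R.from_euler("xyz",st["tool_rot"]); zt=-Q.apply([0,0,1]); C=st["eef_pos"]-1.6*zt-3*zt; a=Q.apply([1,0,0]);b=np.cross(zt,a)
    s=Cam("side");t=Cam("top"); th=np.linspace(0,2*np.pi,240,endpoint=False)[:,None]; o=[]
    for c,bx in((s,(300,120,380,200)),(t,(258,105,338,185))):
        im=cv2.resize(c.im[bx[1]:bx[3],bx[0]:bx[2]],None,fx=5,fy=5,interpolation=cv2.INTER_CUBIC)
        im=np.clip(im.astype(float)*1.4,0,255).astype(np.uint8)
        for X,col in((M+43.5*(np.cos(th)*yj+np.sin(th)*np.cross(zj,yj)),(255,0,0)),(C+40*(np.cos(th)*a+np.sin(th)*b),(0,0,255))):
            for x,y in ((c.proj(X)-bx[:2]+.5)*5-.5).round().astype(int)[::2]:
                if 0<=x<400 and 0<=y<400: im[y,x]=col
        o.append(im)
    cv2.imwrite("pics/"+fn,np.hstack(o)[:,:,::-1])
E
python3 - <<'E'
from ov import *
ov("p2.png"); st=read_state(); print(st["qpos"].round(3),(st["eef_pos"]-M)@np.c_[np.cross(yj,zj),yj,zj])
plan([(M+20*zj,RT)],-1,dmax=6,amax=6)
E
```

```text
[-0.456  0.354  0.084  2.212  1.1    0.237 -1.539] [ 0.53140761  0.75246959 34.35381047]
-1 -0.03 -0.02 0.48 -0 -0 -0; -1 -0.02 -0.02 0.48 -0 -0 -0; -1 -0.03 -0.01 0.48 -0 -0.1 -0.1
end [562.8 106.6 225.4] [150.    0.   83.4]
```

View pics/p2.png

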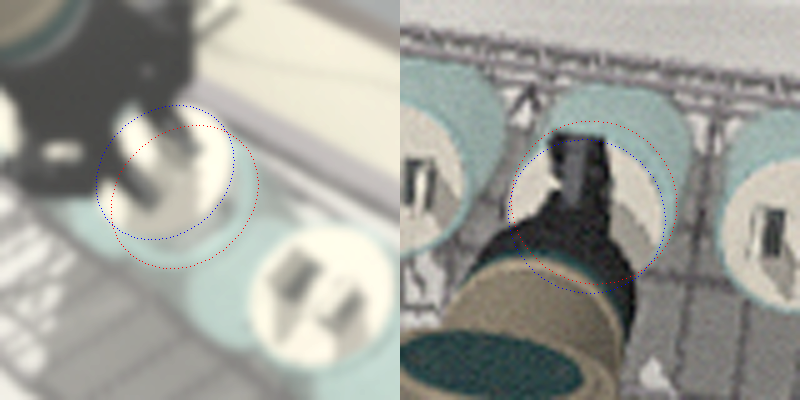

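The predicted flange circle (blue) lies on the cap in both views. The rim circle (red) follows the teal rim's right edge at about (255,200) in the side view, so the alignment looks good. Inserting next.

>>> {"method": "move_arm", "body": {"targets": "-1 0 0 0.5 0 0 0; -1 0 0 0.5 0 0 0; -1 -0.1 -0.1 0.4 0 0 0; -1 0 0 0.3 0 0 0; -1 0 0 0 0 0 0"}}

```text
clock: 8.57
eef_pos: [563.6, 106.2, 222.3]
tool_rot: [2.619, -0.002, 1.455]
force: [-0.4, 0.1, -0.3]
width: 22.8
gripper_force: 59.4
```

```bash
cat > st.py <<'E'
from plan import *
st=read_state(); print(st["qpos"].round(3),"M-frame",((st["eef_pos"]-M)@np.c_[np.cross(yj,zj),yj,zj]).round(2),"F",(st["force"]@np.c_[np.cross(yj,zj),yj,zj]).round(1),st["torque"].round(2),"tiltdeg",np.degrees((R.from_euler("xyz",st["tool_rot"]).inv()*RT).as_rotvec()).round(2),st["width"])
E
python3 st.py
```

```text
[-0.4    0.39   0.026  2.213  1.281  0.238 -1.713] M-frame [-0.76 -0.32 16.87] F [-0.5  0.1 -0.1] [0.03 0.6  0.02] tiltdeg [-0.07 -0.07 -0.06] 22.81191252037969
```

>>> {"method": "move_arm", "body": {"targets": "-1 0 0 0.3 0 0 0; -1 0 0 0.3 0 0 0; -1 0 0 0.2 0 0 0; -1 0 0 0 0 0 0; -1 0 0 0 0 0 0"}}

```text
clock: 8.98
eef_pos: [567.7, 105.9, 215.7]
tool_rot: [2.619, -0.002, 1.455]
force: [0.4, -0.7, -0.7]
width: 22.6
gripper_force: 59.4
```

```bash
python3 st.py
```

```text
[-0.383  0.407  0.01   2.211  1.352  0.238 -1.782] M-frame [-0.58 -0.15  9.12] F [ 0.1 -0.6 -0.8] [0.1  0.63 0.02] tiltdeg [-0.04 -0.08 -0.07] 22.610447130639734
```

>>> {"method": "move_arm", "body": {"targets": "-1 0 0 0.1 0 0 0; -1 0 0 0.1 0 0 0; -1 0 0 0.1 0 0 0; -1 0 0 0 0 0 0; -1 0 0 0 0 0 0"}}

```text
clock: 9.4
eef_pos: [568.9, 105.8, 213.6]
tool_rot: [2.618, -0.002, 1.455]
force: [-6.3, -0.2, 7.1]
width: 22.6
gripper_force: 61.7
```

```bash
python3 st.py
```

```text
[-0.378  0.412  0.005  2.211  1.38   0.238 -1.809] M-frame [-0.53 -0.08  6.62] F [-1.8 -1.   9.2] [-0.01  0.75 -0.1 ] tiltdeg [-0.   -0.11 -0.07] 22.58695218945207
```

>>> {"method": "move_arm", "body": {"targets": "-1 0 0 0.1 0 0 0; -1 0 0 0.1 0 0 0; -1 0 0 0 0 0 0; -1 0 0 0 0 0 0"}}

```text
clock: 9.73
eef_pos: [569.1, 105.8, 213.4]
tool_rot: [2.616, -0.003, 1.455]
force: [-19.6, -0.2, 28.4]
width: 23.0
gripper_force: 67.5
```

```bash
python3 st.py
```

```text
[-3.750e-01  4.130e-01  1.000e-03  2.213e+00  1.397e+00  2.390e-01
 -1.825e+00] M-frame [-0.46 -0.07  6.45] F [-2.7 -2.5 34.3] [-0.36  1.4  -0.29] tiltdeg [ 0.1  -0.15 -0.08] 22.971153974456033
```

The flange is seated, with a firm 34 N axial stop and no tilt. Releasing next.

>>> {"method": "move_arm", "body": {"targets": "-0.2 0 0 0 0 0 0; 0.2 0 0 0 0 0 0; 0.6 0 0 0 0 0 0; 0.6 0 0 0 0 0 0; 0.6 0 0 0 0 0 0"}}

```text
clock: 10.15
eef_pos: [570.3, 105.5, 211.0]
tool_rot: [2.619, -0.002, 1.454]
force: [-0.1, -0.3, 0.5]
width: 68.3
gripper_force: 0.0
```

```bash
python3 st.py
```

```text
[-3.740e-01  4.190e-01  2.000e-03  2.210e+00  1.397e+00  2.380e-01
 -1.825e+00] M-frame [-0.6  -0.23  3.65] F [ 0.2 -0.3  0.5] [0.08 0.51 0.01] tiltdeg [-0.06 -0.07 -0.07] 68.28836519469152
```

Free with no force. Withdrawing along the axis.

>>> {"method": "move_arm", "body": {"targets": "0.6 0 0 -0.5 0 0 0; 0.6 0 0 -1 0 0 0; 0.6 0 0 -1.5 0 0 0; 0.6 0 0 -1.5 0 0 0; 0.6 0 0 -1 0 0 0"}}

```text
clock: 10.57
eef_pos: [542.5, 108.9, 259.5]
tool_rot: [2.619, -0.002, 1.455]
force: [0.2, 0.9, 0.0]
width: 68.4
gripper_force: 0.0
```

```bash
python3 st.py
```

```text
[-0.298  0.299 -0.138  2.21   1.061  0.342 -1.502] M-frame [-0.59 -0.1  59.68] F [ 0.1  0.9 -0. ] [ 0.07  0.49 -0.03] tiltdeg [-0.05 -0.1  -0.07] 68.40016248033695
```

>>> {"method": "move_arm", "body": {"targets": "0.6 0 0 -2 0 0 0; 0.6 0 -1 -2 0 0 0; 0.6 0 -2 -1.5 2 0 0; 0.6 0 -2.5 -1 3 0 0; 0.6 0 -2 0 3 0 0"}}

```text
clock: 10.98
eef_pos: [443.4, 120.7, 281.1]
tool_rot: [2.759, -0.003, 1.456]
force: [0.3, 0.5, -0.4]
width: 68.4
gripper_force: 0.0
```

>>> {"method": "move_arm", "body": {"targets": "0.6 3 0 0 0 0 0; 0.6 3.5 0 0 0 0 0; 0.6 3.5 0 0 0 0 0; 0.6 3 0 0 0 0 0; 0.6 0 0 0 0 0 0"}}

```text
clock: 11.4
eef_pos: [460.7, 257.2, 280.8]
tool_rot: [2.758, -0.009, 1.463]
force: [0.0, 0.9, 0.7]
width: 68.4
gripper_force: 0.0
```

```bash
python3 - <<'E'
from plan import *
s=Cam("side");t=Cam("top");th=np.linspace(0,2*np.pi,240,endpoint=False)[:,None]; o=[]
for c,bx in((s,(310,120,390,200)),(t,(258,105,338,185))):
    im=cv2.resize(c.im[bx[1]:bx[3],bx[0]:bx[2]],None,fx=5,fy=5,interpolation=cv2.INTER_CUBIC)
    im=np.clip(im.astype(float)*1.4,0,255).astype(np.uint8)
    for x,y in ((c.proj(M+3*zj+40*(np.cos(th)*yj+np.sin(th)*np.cross(zj,yj)))-bx[:2]+.5)*5-.5).round().astype(int)[::3]:
        if 0<=x<400 and 0<=y<400: im[y,x]=(255,0,0)
    o.append(im)
cv2.imwrite("pics/f.png",np.hstack(o)[:,:,::-1])
E
python3 st.py
```

```text
[-0.451  0.291 -0.369  2.073  0.683  0.666 -1.427] M-frame [-75.55 130.81 126.52] F [ 0.4 -0.9  0.2] [ 0.06  0.42 -0.02] tiltdeg [-8.11 -0.12  0.05] 68.39531537857836
```

View pics/f.png

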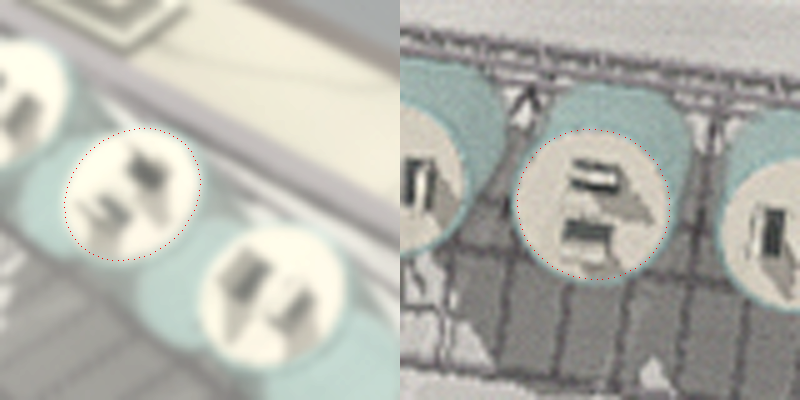

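The flange lies exactly on the predicted home circle in both views (top-view centre at about (593,205) in the crop). Its grips are sprung out to the same spacing as on the neighbouring caps.

```bash
python3 -c "
from cell import order
print(order.finish_job())"
```

```text
the job is handed in; nothing more can be done
None
```

The dust cap is in the open jar, which was the middle one: the flange is on the rim, the grips have sprung back out, and the arm is clear. I handed the job in at about 11.5 s; no verdict was returned.

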